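# Clamp a padlock in the cam vice at the key counter

## Task

Stand the brass padlock upright on the rubber pad between the open jaws of the cam vice, flat sides to the jaws, and let go of it. Then turn the vice's crank clockwise by its black knob, feeling the load, until the follower rests in the cam's flat dwell so that the padlock is held, and let go there; do not crank on past the flat onto the tall lobe, which squeezes the lock far too hard. Leave the other things on the counter where they are.

Things in the scene. Friction and masses are not known exactly. Their poses are not given: they have to be found in the camera images.
- lock_center (a point): centre of the body of the loose brass padlock, standing upright on the counter at the left. Body 44 mm wide (x axis), 20 mm thick (y axis), 38 mm high (z up), about 0.2 kg; this point is 19 mm above its underside. A closed shackle rises to 60 mm above the underside. Between the jaws only its narrow ends (44 mm apart) are free to grip; half a turn makes no difference
- nest (a point): centre of the top of the rubber pad between the vice's jaws, 24 mm above the counter, where the padlock's underside has to stand. z up; y axis: the way the jaw closes; x: along the jaws. The open jaws leave 28 mm along y (+-14), are 36 mm wide along x and 28 mm high above the pad, open at the ends. Fixed jaw on the +y side, red moving jaw on the -y side, cam axis 102 mm off on the -y side
- cam_axis (a point): point on the camshaft's vertical axis, 120 mm above the counter (hub top at 92 mm). Axes as nest: the follower is on the +y side. The brass cam (top at 58 mm) has a base circle of 16 mm radius, then a nose, a flat 16 mm long at 26 mm from the axis (red mark on top), then a tall lobe of 34 mm radius. How the cam is keyed to the crank differs every time and is not measured
- crank_knob (a point): middle of the grip of the black crank knob, 118 mm above the counter, on the knob's vertical axis, 65 mm from the cam axis. Knob 22 mm in diameter, from 89 to 139 mm above the counter; it spins freely on its pin, so it can be carried round with the gripper's orientation fixed. Nothing but knob, arm and hub stands above 90 mm in its sweep
- crank (a joint): crank angle in rad, growing clockwise seen from above; at 0 the knob points along +x of point cam_axis (away from the robot), at pi/2 along -y, at pi along -x. Starts near 0 and at first turns almost freely (1 to 2 N at the knob). The flat meets the follower somewhere between 1.6 and 3.8 rad
- follower (a joint): lift of the flat-faced follower in m: 0 on the base circle, 0.010 on the flat, up to 0.0114 on the corner before the flat, 0.018 on the lobe. It carries the sprung red jaw, which meets the padlock within 4 to 8 mm of lift; on the flat it presses the padlock with about 13 N
- jaw: red moving jaw, 36 mm along x by 10 mm thick by 28 mm high, carried by the follower on a spring; its origin is not on the jaw but near the cam, at the follower's face
- padlock: the brass padlock, origin at the centre of its underside
- blue_padlock: bystander: smaller blue padlock, 38 mm wide, 54 mm high
- screwdriver: bystander: screwdriver with a yellow handle, 190 mm long, lying
- tape_measure: bystander: yellow tape measure, 70 by 36 by 66 mm
- oil_bottle: bystander: small white bottle, 44 mm in diameter, 110 mm high
- mug: bystander: blue mug, 80 mm in diameter, 90 mm high
- key_blank: bystander: brass key blank lying flat, 60 mm long
- knob: the black knob, origin at the foot of its grip. Feel when cranking: 1 to 2 N of drag; some 1.4 rad before the flat the nose starts to lift the follower and the knob pushes back with about 8 N, easing to nothing 0.35 rad before the flat; then it is pulled onwards, up to 5 N, until the follower lies on the flat, where the crank stays when let go. Let go earlier it is driven back
- vice: the cam vice on its green base, fixed to the counter, 130 by 200 mm base plate 20 mm thick; origin under the base, 60 mm from the cam axis along y. Cranked on past the flat, the knob pushes back at once (5 to 20 N) as the cam climbs its lobe: more than about 0.2 rad past the middle of the flat squeezes the padlock too hard
Things that resemble listed ones, but are neither listed nor needed, are in the scene too. Leave any purple or red look-alike of the padlock alone.

How it is judged:
On the way, in this order (a step that is already met when the one before it is completed fails the run):
1. the padlock stands released and upright on the pad between the open jaws (x of lock_center in the frame of nest between -0.01 and 0.01 m and z of lock_center in the frame of nest between 0.016 and 0.022 m and horizontal distance between lock_center and nest below 0.012 m and angle between the y axis of lock_center and the y axis of nest, either way round below 0.2 rad and angle between lock_center's own z axis and vertical below 0.1 rad and contact force between the fingers and padlock below 0.1 N and value of joint follower below 0.003 m), for 0.2 s.
2. the cam has lifted the follower to the flat's height and the jaw presses the padlock (value of joint follower above 0.0093 m and contact force between jaw and padlock above 5 N), for 0.2 s.
At the end, for the whole second after the job is handed in: The crank is at rest with the follower on the cam's flat (lift 9.3 to 10.5 mm), the jaw presses the padlock with more than 5 N, and the padlock stands upright on the pad (within 10 mm of the pad's centre along the jaws, tilt under 0.1 rad) (all of step 2 and value of joint follower below 0.0105 m and velocity of joint crank between -0.05 and 0.05 rad/s and x of lock_center in the frame of nest between -0.01 and 0.01 m and z of lock_center in the frame of nest between 0.016 and 0.022 m and angle between lock_center's own z axis and vertical below 0.1 rad and linear speed of padlock below 0.01 m/s); the robot touches nothing.
It fails at once if the padlock is squeezed too hard by the jaw (over 27 N): the cam was run past its flat (contact force between jaw and padlock above 27 N).
It fails at once if a bystander is knocked about (moved more than 30 mm) (distance of any of blue_padlock, screwdriver, tape_measure, oil_bottle, mug, key_blank from where it was at the start of the episode above 0.03 m).
It also fails if it takes over 72 s, if anything falls off the work surface, if the arm or the gripper's body presses on something with over 40 N, if the wrist force passes 120 N, or if a joint passes its speed limit or range.

## Robot

A 7-joint arm with a two-finger parallel gripper is mounted at the origin on the work surface. World frame = base frame: x ahead of the robot, y to its left, z up, the work surface at z = 0. Lengths are in m, angles in rad, forces in N, time in s.
With the tool pointing down it reaches from about 0.4 to 0.85 m from the base axis. Payload 10.4 kg.
Tool frame: the origin (TCP) lies on the centre line of the jaws, within the pads' length; the fingertips stand 22 mm ahead of it and the grasp point (between the pads) lies 3 mm ahead of it (robot.tcp_to_tips is the distance from the TCP to the fingertips, in m); z points along the fingers, y is the line along which they close (so a half turn about z gives the same grasp; the last joint's range is limited). The gripper opens to 85 mm and grips with 20 to 120 N. Pads are 22 mm wide; open, the fingers measure 114 mm over their backs; the gripper's body (76 mm by 85 mm) begins 54 mm behind the grasp point. The pads swing forward as they close: fully open they stand 13 mm farther back than shut.
Start: joints at [-1.368, 0.332, -0.065, 1.46, 0.022, 1.35, -0.088], TCP at [0.14, 0.609, 0.253] pointing down, gripper open.
Joint ranges: [-2.6, 2.6], [-0.5, 2.12], [-1.47, 1.34], [0.16, 2.42], [-1.27, 4.41], [0.06, 2.06], [-2.6, 2.6]. Speed limits (rad/s): [2.22, 2.22, 2.79, 2.79, 3.14, 3.14, 3.14].

## Interface

Orientations are given as [roll, pitch, yaw] about the fixed x, y, z axes, in that order (R = Rz(yaw) Ry(pitch) Rx(roll)).
In Python, from cell import robot gives the robot as it stands.
- The arm moves only by the tool step_arm, never from a script. Its argument "increments" is a list of rows, each an object with "linear": the shift along the tool's x, y, z as a fraction of full scale, a list of three; "angular": the turn, a rotation vector about the tool's x, y, z as a fraction of full scale, a list of three. In form: [{"linear": [x, y, z], "angular": [rx, ry, rz]}, ...]. A call has 1 to 12 rows; each row shifts and turns the commanded pose from where the row before left it, along the tool's axes as they then stand; what a row does not reach is not made up. Full scale, the value 1, is 0.04 m for a shift and 0.08 rad for a turn. A row lasts 1/8 s, in which the tool goes at most 62.5 mm and 10.7 degrees, less where a joint would pass 70% of its speed; a pose out of reach is approached as far as the arm can. A call with a number of a shift or a turn outside -1 to 1 is refused whole. A call with a gripper value outside its range is refused whole. "gripper" is the finger opening in mm, from 0 to 85.4, set as the call begins (left out, the last holds). The fingers move at their own pace and stop on an object; "squeeze" is the grip in N (left out, the last holds). Time passes only in rows, so rows that do not move let the fingers close. It gives the time, the measured TCP pose, the force, the opening and the grip force at its end, in the units of the state.
- robot.state(): the state, without advancing time (a new reading comes with each control period).
- robot.get_image(name): name is "scene" or "top"; returns the picture (420x560x3 uint8, red, green, blue); there is no depth.
- robot.calibration(name): a dict with "intrinsics" (3x3 intrinsics, pixels), "T" (4x4, takes a point from camera to world coordinates). Camera axes: x right, y down, z forward; pixel columns grow to the right and rows downward; lengths in m; the calibration is good to about 2 mm. A picture is of the moment at which its call begins. calibration takes no time and is no camera call.
- robot.close_job(): hands the job in; it is judged then, once.
The state is a dict: "time": time; "q": joint angles; "joint_velocities": joint speeds; "tau": joint torques, N m; "tcp_pos": TCP position; "tool_rot": TCP orientation; "ft_force": force on the tool from outside, world axes, zero at the start; "torque": the same for the moment, N m; "grip_width": finger opening in m; "gripper_force": force on a finger pad.
Only numpy, scipy, OpenCV 4.12 (cv2) and the standard library are available. Lean on these libraries where they do the work, as an engineer would, in place of code of your own. Each camera call takes 0.05 s, during which the arm holds its last target. There are 200 camera calls.

## Working session

There is one attempt and no reset: what is moved stays moved. The work goes in short steps, Python scripts to look and compute and a tool call to move; the robot and the scene stay as the last step left them, time stands still between calls to the robot, and variables do not carry over. Pictures are saved under pics/ and viewed, at most 10 in all, crops included, and the job is handed in when it is done.

Besides the shell and the picture viewer there is one more tool, called after "Call:" by a JSON object that holds its "name" and its "arguments", one argument or row to a line. step_arm: Moves the arm, as the interface text tells. Shift numbers are shares of 0.04 m and turn numbers shares of 0.08 rad, none past 1 either way. Its arguments: {"type":"object","properties":{"increments":{"type":"array","items":{"type":"object","properties":{"linear":{"type":"array","items":{"type":"number","minimum":-1,"maximum":1}},"angular":{"type":"array","items":{"type":"number","minimum":-1,"maximum":1}}}}},"gripper":{"type":"number"},"squeeze":{"type":"number"}},"required":["increments"]}

```bash
mkdir -p pics; ls; python3 - <<'E'
from cell import robot
import cv2,numpy as np
for n in("scene","top"):
    im=robot.get_image(n); cv2.imwrite(f"pics/{n}0.png",im[:,:,::-1])
    c=robot.calibration(n); print(n,np.round(c["intrinsics"],1).tolist(),np.round(c["T"],3).tolist())
s=robot.state(); print(s["time"],s["tcp_pos"],s["tool_rot"],s["ft_force"],s["grip_width"])
E
```

```text
pics
scene [[436.9, 0.0, 282.2], [0.0, 436.9, 205.7], [0.0, 0.0, 1.0]] [[0.08, 0.554, -0.829, 1.413], [0.997, -0.025, 0.08, -0.095], [0.023, -0.832, -0.554, 0.716], [0.0, 0.0, 0.0, 1.0]]
top [[468.3, 0.0, 283.8], [0.0, 468.3, 210.8], [0.0, 0.0, 1.0]] [[0.01, -0.997, 0.08, 0.419], [-1.0, -0.01, 0.001, 0.019], [-0.001, -0.08, -0.997, 1.295], [0.0, 0.0, 0.0, 1.0]]
0.1 [0.13987131 0.608853   0.25261757] [-3.14037202e+00  6.12714671e-05  2.91579707e+00] [0.03133215 0.04614177 0.37405585] 0.08546103842535738
```

View pics/scene0.png

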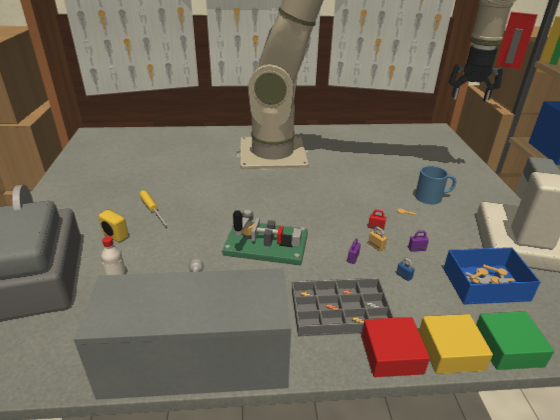

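View pics/top0.png

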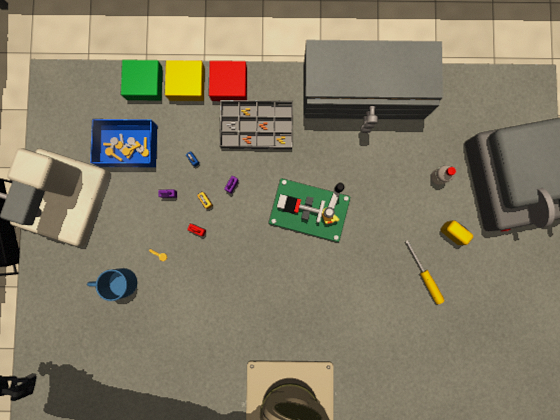

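Padlock-like things in the top view are brass (204,200), purple (231,184) and (167,194), red (197,230) and blue (192,159). The brass-coloured one fits the description. I'll enlarge that one and the vice to confirm.

```bash
cat > h.py <<'E'
import numpy as np
from cell import robot
C={n:robot.calibration(n) for n in("scene","top")}
def ray(n,uv):
    c=C[n];T=np.array(c["T"]);d=T[:3,:3]@np.linalg.inv(c["intrinsics"])@[uv[0],uv[1],1]
    return T[:3,3],d
def plane(n,uv,z):
    o,d=ray(n,uv);return o+d*(z-o[2])/d[2]
def two(a,b):
    (o1,d1),(o2,d2)=ray("top",a),ray("scene",b)
    s=np.linalg.lstsq(np.c_[d1,-d2],o2-o1,rcond=None)[0]
    p,q=o1+s[0]*d1,o2+s[1]*d2
    return (p+q)/2,np.linalg.norm(p-q)
def proj(n,p):
    c=C[n];T=np.array(c["T"]);k=c["intrinsics"]@(T[:3,:3].T@(np.array(p)-T[:3,3]));return k[:2]/k[2]
E
python3 - <<'E'
import cv2,numpy as np
t=cv2.imread("pics/top0.png");s=cv2.imread("pics/scene0.png")
z=lambda im,x,y,w,h,f:cv2.resize(im[y:y+h,x:x+w],None,fx=f,fy=f,interpolation=cv2.INTER_CUBIC)
a=np.hstack([z(t,265,173,90,72,4),z(t,150,145,90,72,4)])
b=np.hstack([z(s,220,200,90,72,4),z(s,340,202,90,72,4)])
cv2.imwrite("pics/c0.png",np.vstack([a,b]))
from h import *
im=t; hsv=cv2.cvtColor(t,cv2.COLOR_BGR2HSV)
m=cv2.inRange(hsv,(12,90,60),(32,255,255))
n,l,st,ce=cv2.connectedComponentsWithStats(m)
for i in range(1,n):
    if st[i,4]>15 and 150<ce[i][0]<360 and 150<ce[i][1]<260:
        pts=np.argwhere(l==i)[:,::-1].astype(np.float32); print(ce[i],st[i],cv2.minAreaRect(pts))
E
```

```text
[204.58208955 200.2238806 ] [197 192  16  17 134] ((204.38461303710938, 200.07691955566406), (18.30510711669922, 8.320502281188965), 56.30992889404297)
[329.07476636 217.80373832] [322 208  17  16 107] ((328.22149658203125, 217.75502014160156), (18.59656524658203, 12.28847885131836), 34.99202346801758)
[159.07619048 254.9047619 ] [149 249  19  13 105] ((157.35848999023438, 255.24530029296875), (19.505197525024414, 8.51635456085205), 15.945395469665527)
```

View pics/c0.png

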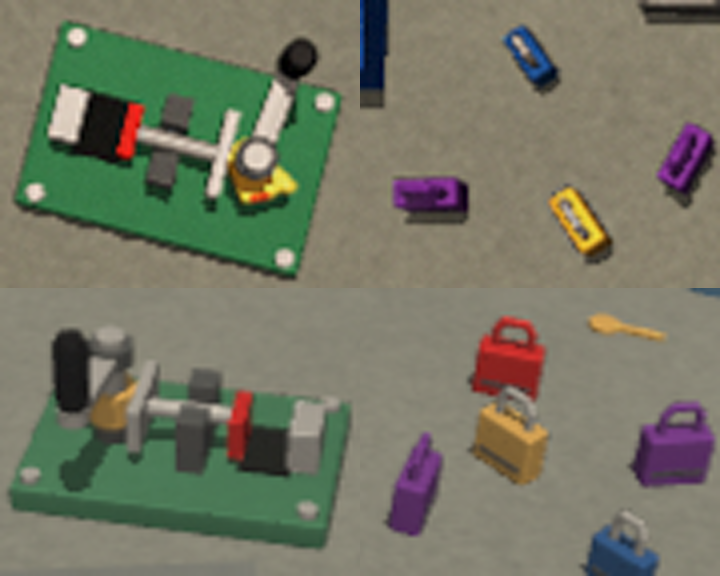

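Confirmed: the brass padlock is at (204,200) top and (377,239) scene. In the top-view crop the vice shows plate bolts at (76,36), (325,101), (285,257) and (36,192), the hub at (258,155), the knob at (298,57) and the red flat mark at (260,197).

```bash
python3 - <<'E'
from h import *
import cv2
f=lambda x,y:(x/4+265-.4,y/4+173-.4)
b=[plane("top",f(*p),.022)[:2] for p in((76,36),(325,101),(285,257),(36,192))]
b=np.array(b);print("bolts",b.round(3).tolist())
o=b.mean(0);ey=(b[0]+b[3]-b[1]-b[2]);ey/=np.linalg.norm(ey);ex=np.array([ey[1],-ey[0]])
print("o",o,"ex",ex,"ey",ey,"yaw",np.arctan2(ex[1],ex[0]))
cam=plane("top",f(258,155),.092)[:2];print("cam",cam,"cam-from-base",o-.06*ey,"nest",o+.042*ey, cam+.102*ey)
kn=plane("top",f(298,57),.139)[:2];print("knob",kn,np.linalg.norm(kn-cam))
def cr(p):d=p-cam;return np.arctan2(-(d@ey),d@ex),np.linalg.norm(d)
print("crank",cr(kn))
mk=plane("top",f(260,197),.058)[:2];print("mark",cr(mk))
print("slot jaw/fixed:",[((plane("top",f(*p),.052)[:2]-cam)@np.c_[ex,ey]).round(4) for p in((130,131),(68,116))])
# padlock
for n,box in(("top",(190,185,30,30)),("scene",(362,222,32,32))):
    im=cv2.imread(f"pics/{n}0.png");x,y,w,h=box
    c=cv2.resize(im[y:y+h,x:x+w],None,fx=4,fy=4,interpolation=cv2.INTER_CUBIC)
    m=cv2.inRange(cv2.cvtColor(c,cv2.COLOR_BGR2HSV),(12,90,60),(32,255,255))
    k=max(cv2.findContours(m,0,2)[0],key=cv2.contourArea);r=cv2.minAreaRect(k)
    uv=np.array(r[0])/4+[x-.4,y-.4]
    print(n,r,plane(n,uv,.019))
    if n=="top":
        q=[plane(n,p/4+np.array([x,y]),.03)[:2] for p in cv2.boxPoints(r)]
        e=[q[1]-q[0],q[2]-q[1]];print([ (np.linalg.norm(v),np.arctan2(v[1],v[0])) for v in e])
E
```

```text
bolts [[0.602, 0.023], [0.558, -0.148], [0.452, -0.121], [0.494, 0.049]]
o [ 0.52651972 -0.04940123] ex [ 0.96980485 -0.24388225] ey [0.24388225 0.96980485] yaw -0.24636697881681985
cam [ 0.5154271  -0.09563287] cam-from-base [ 0.51188678 -0.10758953] nest [ 0.53676277 -0.00866943] [0.54030309 0.00328722]
knob [ 0.57300665 -0.11584754] 0.061024890536966296
crank (np.float64(0.09126413738226649), np.float64(0.061024890536966296))
mark (np.float64(2.712586460732755), np.float64(0.025538240055576297))
slot jaw/fixed: [array([-0.002 ,  0.0835]), array([-0.0028,  0.126 ])]
top ((58.94233322143555, 62.214637756347656), (75.17765045166016, 34.867919921875), 55.95406723022461) [0.54856477 0.23903312 0.019     ]
[(np.float64(0.023580406174522194), np.float64(-0.958979953549925)), (np.float64(0.05153358382424189), np.float64(-2.53083797301189))]
scene ((61.149993896484375, 74.44999694824219), (83.73087310791016, 62.150333404541016), 31.75948143005371) [0.54243336 0.23775739 0.019     ]
```

Call:
{"name": "step_arm", "arguments": {
  "increments": [
    {"linear": [-1, -0.56, 0]},
    {"linear": [-1, -0.56, 0]},
    {"linear": [-1, -0.56, 0]},
    {"linear": [-1, -0.56, 0]},
    {"linear": [-1, -0.56, 0]},
    {"linear": [-1, -0.56, 0]},
    {"linear": [-1, -0.56, 0]},
    {"linear": [-1, -0.56, 0]},
    {"linear": [-1, -0.56, 0]},
    {"linear": [-1, -0.56, 0]},
    {"linear": [-1, -0.56, 0]},
    {"linear": [-1, -0.56, 0]}
  ],
  "gripper": 66
}}

```text
invalid input
```

Call:
{"name": "step_arm", "arguments": {
  "increments": [
    {"linear": [0, 0, 0.25], "angular": [0, 0, 0.92]},
    {"linear": [0, 0, 0.25], "angular": [0, 0, 0.92]},
    {"linear": [0, 0, 0.25], "angular": [0, 0, 0.92]},
    {"linear": [0, 0, 0.25], "angular": [0, 0, 0.92]},
    {"linear": [0, 0, 0.25], "angular": [0, 0, 0.92]},
    {"linear": [0, 0, 0.25], "angular": [0, 0, 0.92]},
    {"linear": [0, 0, 0.25], "angular": [0, 0, 0.92]},
    {"linear": [0, 0, 0.25], "angular": [0, 0, 0.92]},
    {"linear": [0, 0, 0.25], "angular": [0, 0, 0.92]},
    {"linear": [0, 0, 0.25], "angular": [0, 0, 0.92]},
    {},
    {}
  ]
}}

```text
invalid input
```

```bash
cat >> h.py <<'E'
from scipy.spatial.transform import Rotation as R
def go(p,yawy=None):
    """increment units from the measured pose to TCP p (tool axes); yawy = wanted world angle of tool y"""
    s=robot.state();M=R.from_euler("xyz",s["tool_rot"]).as_matrix()
    print("t",s["time"],"tcp",np.round(s["tcp_pos"],4),"w",round(s["grip_width"],4),"gf",s["gripper_force"],"ft",np.round(s["ft_force"],1))
    print("lin units",np.round(M.T@(np.array(p)-s["tcp_pos"])/.04,2))
    a=np.arctan2(M[1,1],M[0,1])
    if yawy is not None: print("rz units",-((yawy-a+np.pi/2)%np.pi-np.pi/2)/.08)
E
python3 - <<'E'
from h import *
import cv2
go([.546,.2385,.032],.61)
t=robot.get_image("top");s=robot.get_image("scene")
z=lambda im,x,y,w,h,f:cv2.resize(im[y:y+h,x:x+w],None,fx=f,fy=f,interpolation=cv2.INTER_CUBIC)
cv2.imwrite("pics/a1.png",np.hstack([z(t,160,160,90,90,4),z(s,325,180,100,90,4)])[:,:,::-1])
E
```

```text
t 0.1 tcp [0.1399 0.6089 0.2526] w 0.0855 gf 0.0 ft [0.  0.  0.4]
lin units [-11.97  -6.74   5.52]
rz units 9.187508401720516
```

View pics/a1.png

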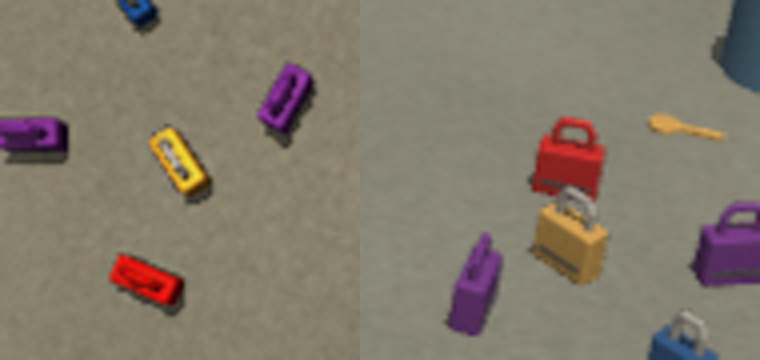

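The call was refused, so each row probably needs both fields. The crop still shows the brass padlock at top pixel (204,200), with the arm away.

Call:
{"name": "step_arm", "arguments": {
  "increments": [
    {"linear": [-1, -0.56, 0], "angular": [0, 0, 0.4]},
    {"linear": [-1, -0.56, 0], "angular": [0, 0, 0]}
  ],
  "gripper": 66
}}

```text
time: 0.45
tcp_pos: [0.2074, 0.5457, 0.2529]
tool_rot: [-3.141, 0.0, 2.884]
ft_force: [0.9, 0.8, 0.5]
grip_width: 0.0662
gripper_force: 0.0
```

Call:
{"name": "step_arm", "arguments": {
  "increments": [
    {"linear": [-1, -0.59, 0], "angular": [0, 0, 0]},
    {"linear": [-1, -0.59, 0], "angular": [0, 0, 0]},
    {"linear": [-1, -0.59, 0], "angular": [0, 0, 0]},
    {"linear": [-1, -0.59, 0], "angular": [0, 0, 0]},
    {"linear": [-1, -0.59, 0], "angular": [0, 0, 0]},
    {"linear": [-1, -0.59, 0], "angular": [0, 0, 0]},
    {"linear": [-1, -0.59, 0], "angular": [0, 0, 0]},
    {"linear": [-1, -0.59, 0], "angular": [0, 0, 0]},
    {"linear": [-1, -0.59, 0], "angular": [0, 0, 0]},
    {"linear": [-0.8, -0.59, 0], "angular": [0, 0, 0]}
  ]
}}

```text
time: 1.7
tcp_pos: [0.5268, 0.2169, 0.2532]
tool_rot: [-3.141, 0.0, 2.883]
ft_force: [-0.9, 0.7, -0.1]
grip_width: 0.0657
gripper_force: 0.0
```

Call:
{"name": "step_arm", "arguments": {
  "increments": [
    {"linear": [0, 0, 0.25], "angular": [0, 0, 0.98]},
    {"linear": [0, 0, 0.25], "angular": [0, 0, 0.98]},
    {"linear": [0, 0, 0.25], "angular": [0, 0, 0.98]},
    {"linear": [0, 0, 0.25], "angular": [0, 0, 0.98]},
    {"linear": [0, 0, 0.25], "angular": [0, 0, 0.98]},
    {"linear": [0, 0, 0.25], "angular": [0, 0, 0.98]},
    {"linear": [0, 0, 0.25], "angular": [0, 0, 0.98]},
    {"linear": [0, 0, 0.25], "angular": [0, 0, 0.98]},
    {"linear": [0, 0, 0.25], "angular": [0, 0, 0.98]},
    {"linear": [0, 0, 0], "angular": [0, 0, 0]},
    {"linear": [0, 0, 0], "angular": [0, 0, 0]}
  ]
}}

```text
time: 3.08
tcp_pos: [0.5259, 0.2185, 0.1637]
tool_rot: [3.141, -0.0, 2.18]
ft_force: [0.2, -0.1, 0.2]
grip_width: 0.0661
gripper_force: 0.0
```

```bash
python3 - <<'E'
from h import *
import cv2
go([.546,.2385,.032],.61)
t=robot.get_image("top");s=robot.get_image("scene")
z=lambda im,x,y,w,h,f:cv2.resize(im[y:y+h,x:x+w],None,fx=f,fy=f,interpolation=cv2.INTER_CUBIC)
cv2.imwrite("pics/a2.png",np.hstack([z(t,160,160,90,90,4),z(s,325,160,100,90,4)])[:,:,::-1])
E
```

```text
t 3.075 tcp [0.5259 0.2185 0.1637] w 0.0661 gf 0.0 ft [ 0.2 -0.1  0.2]
lin units [0.12 0.7  3.29]
rz units -0.010954270289673107
```

View pics/a2.png

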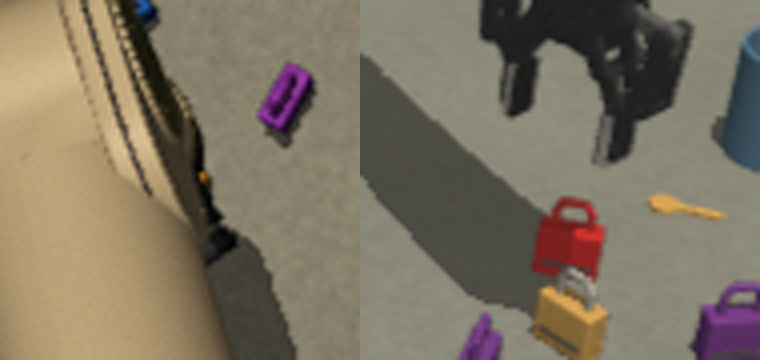

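The view shows the fingers above and about 28 mm short of the padlock along the closing line. I'll move over it and then down.

Call:
{"name": "step_arm", "arguments": {
  "increments": [
    {"linear": [0.12, 0.7, 0], "angular": [0, 0, 0]},
    {"linear": [0, 0, 0.7], "angular": [0, 0, 0]},
    {"linear": [0, 0, 0.7], "angular": [0, 0, 0]},
    {"linear": [0, 0, 0], "angular": [0, 0, 0]},
    {"linear": [0, 0, 0], "angular": [0, 0, 0]}
  ]
}}

```text
time: 3.8
tcp_pos: [0.5466, 0.2385, 0.1086]
tool_rot: [3.14, 0.0, 2.178]
ft_force: [0.4, 0.0, 0.4]
grip_width: 0.0661
gripper_force: 0.0
```

```bash
python3 - <<'E'
from h import *
import cv2
go([.546,.2385,.032],.61)
s=robot.get_image("scene")
z=lambda im,x,y,w,h,f:cv2.resize(im[y:y+h,x:x+w],None,fx=f,fy=f,interpolation=cv2.INTER_CUBIC)
cv2.imwrite("pics/a3.png",z(s,330,180,100,90,6)[:,:,::-1])
E
```

```text
t 3.8 tcp [0.5466 0.2385 0.1086] w 0.0661 gf 0.0 ft [0.4 0.  0.4]
lin units [ 0.01 -0.02  1.92]
rz units -0.030755927333386834
```

View pics/a3.png

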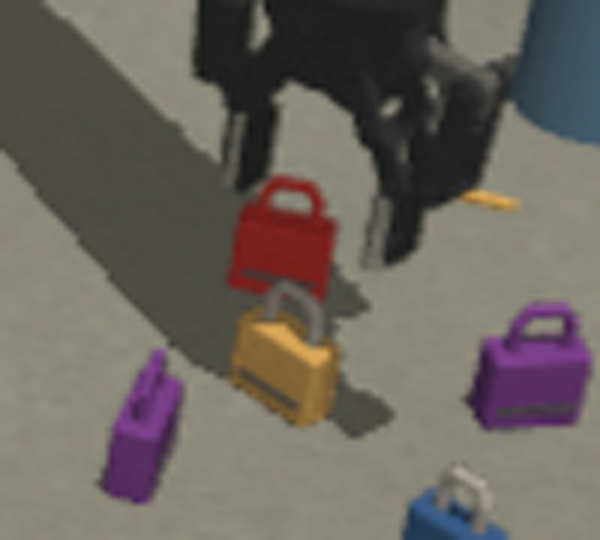

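The fingers (crop 240,185 and 380,262) straddle the line above the brass padlock (crop 287,365) and clear the neighbours. Descending to grip.

Call:
{"name": "step_arm", "arguments": {
  "increments": [
    {"linear": [0, 0, 0.64], "angular": [0, 0, 0]},
    {"linear": [0, 0, 0.64], "angular": [0, 0, 0]},
    {"linear": [0, 0, 0.64], "angular": [0, 0, 0]},
    {"linear": [0, 0, 0], "angular": [0, 0, 0]},
    {"linear": [0, 0, 0], "angular": [0, 0, 0]}
  ]
}}

```text
time: 4.47
tcp_pos: [0.547, 0.2387, 0.0322]
tool_rot: [3.139, 0.0, 2.178]
ft_force: [-0.3, 0.9, 0.4]
grip_width: 0.066
gripper_force: 0.0
```

Call:
{"name": "step_arm", "arguments": {
  "increments": [
    {"linear": [0, 0, 0], "angular": [0, 0, 0]},
    {"linear": [0, 0, 0], "angular": [0, 0, 0]},
    {"linear": [0, 0, 0], "angular": [0, 0, 0]},
    {"linear": [0, 0, 0], "angular": [0, 0, 0]},
    {"linear": [0, 0, 0], "angular": [0, 0, 0]},
    {"linear": [0, 0, 0], "angular": [0, 0, 0]}
  ],
  "gripper": 35,
  "squeeze": 40
}}

```text
time: 5.22
tcp_pos: [0.5468, 0.2387, 0.032]
tool_rot: [3.139, -0.0, 2.178]
ft_force: [-0.6, -0.7, 6.0]
grip_width: 0.0431
gripper_force: 42.2
```

Call:
{"name": "step_arm", "arguments": {
  "increments": [
    {"linear": [0, 0, -0.8], "angular": [0, 0, 0]},
    {"linear": [0, 0, -0.8], "angular": [0, 0, 0]},
    {"linear": [0, 0, -0.8], "angular": [0, 0, 0]},
    {"linear": [0, 0, -0.8], "angular": [0, 0, 0]},
    {"linear": [0, 0, 0], "angular": [0, 0, 0.97]},
    {"linear": [0, 0, 0], "angular": [0, 0, 0.97]},
    {"linear": [0, 0, 0], "angular": [0, 0, 0.97]},
    {"linear": [0, 0, 0], "angular": [0, 0, 0.97]},
    {"linear": [0, 0, 0], "angular": [0, 0, 0.97]}
  ]
}}

```text
time: 6.35
tcp_pos: [0.5458, 0.2382, 0.1588]
tool_rot: [3.142, -0.0, 1.788]
ft_force: [-0.0, -0.4, -2.1]
grip_width: 0.0432
gripper_force: 42.1
```

Call:
{"name": "step_arm", "arguments": {
  "increments": [
    {"linear": [0, 0, 0], "angular": [0, 0, 0.97]},
    {"linear": [0, 0, 0], "angular": [0, 0, 0.97]},
    {"linear": [0, 0, 0], "angular": [0, 0, 0.97]},
    {"linear": [0, 0, 0], "angular": [0, 0, 0.97]},
    {"linear": [0, 0, 0], "angular": [0, 0, 0.97]},
    {"linear": [0, 0, 0], "angular": [0, 0, 0.97]},
    {"linear": [0, 0, 0], "angular": [0, 0, 0]},
    {"linear": [0, 0, 0], "angular": [0, 0, 0]}
  ]
}}

```text
time: 7.35
tcp_pos: [0.5459, 0.2383, 0.1587]
tool_rot: [-3.141, -0.0, 1.326]
ft_force: [-0.0, -0.4, -2.5]
grip_width: 0.0434
gripper_force: 42.0
```

```bash
python3 - <<'E'
from h import *
import cv2
ey=np.array([.2439,.9698]);ex=np.array([.9698,-.2439]);cam=np.array([.5154,-.0956])
go([.539,.003,.16],-.246)
t=robot.get_image("top");cv2.imwrite("pics/top4.png",t[:,:,::-1])
F=6;x,y,w,h=270,190,50,40
for nm,(x,y,w,h),n in(("top",(270,185,45,40),"top"),("scene",(270,222,40,32),"scene")):
    im=cv2.imread(f"pics/{n}0.png")
    c=cv2.resize(im[y:y+h,x:x+w],None,fx=F,fy=F,interpolation=cv2.INTER_CUBIC);H=cv2.cvtColor(c,cv2.COLOR_BGR2HSV)
    ms={"red":cv2.inRange(H,(0,150,80),(8,255,255))|cv2.inRange(H,(172,150,80),(180,255,255)),"black":cv2.inRange(H,(0,0,0),(180,255,45)),"white":cv2.inRange(H,(0,0,140),(180,60,255))}
    for k,m in ms.items():
        q=max(cv2.findContours(m,0,2)[0],key=cv2.contourArea);r=cv2.boxPoints(cv2.minAreaRect(q))/F+[x-.4,y-.4]
        z={"red":.052,"black":.024,"white":.052}[k]
        P=np.array([plane(n,p,z)[:2] for p in r])-cam
        print(n,k,"ex",np.sort(P@ex).round(4),"ey",np.sort(P@ey).round(4))
E
```

```text
t 7.35 tcp [0.5459 0.2383 0.1587] w 0.0434 gf 42.019527554512024 ft [-0.  -0.4 -2.5]
lin units [-5.75  1.26 -0.03]
rz units 0.01971429451179396
top red ex [-0.021  -0.0208  0.0167  0.0169] ey [0.0767 0.0772 0.0894 0.0899]
top black ex [-0.0248 -0.0233  0.0192  0.0208] ey [0.0821 0.0838 0.1226 0.1244]
top white ex [-0.0191 -0.019   0.0174  0.0175] ey [0.1163 0.1165 0.1367 0.1369]
scene red ex [-0.0253 -0.0236  0.0436  0.0451] ey [0.0719 0.0821 0.0857 0.0952]
scene black ex [-0.0248 -0.0239  0.0196  0.0205] ey [0.0814 0.0861 0.1127 0.1164]
scene white ex [-0.0338 -0.0276  0.0099  0.0159] ey [0.1102 0.1166 0.1413 0.1467]
```

Call:
{"name": "step_arm", "arguments": {
  "increments": [
    {"linear": [-0.95, 0.21, 0], "angular": [0, 0, 0]},
    {"linear": [-0.95, 0.21, 0], "angular": [0, 0, 0]},
    {"linear": [-0.95, 0.21, 0], "angular": [0, 0, 0]},
    {"linear": [-0.95, 0.21, 0], "angular": [0, 0, 0]},
    {"linear": [-0.95, 0.21, 0], "angular": [0, 0, 0]},
    {"linear": [-0.95, 0.21, 0], "angular": [0, 0, 0]},
    {"linear": [0, 0, 0.65], "angular": [0, 0, 0]},
    {"linear": [0, 0, 0.65], "angular": [0, 0, 0]},
    {"linear": [0, 0, 0], "angular": [0, 0, 0]},
    {"linear": [0, 0, 0], "angular": [0, 0, 0]}
  ]
}}

```text
time: 8.65
tcp_pos: [0.5398, 0.0049, 0.1075]
tool_rot: [3.141, -0.0, 1.325]
ft_force: [-0.0, -0.1, -2.4]
grip_width: 0.0429
gripper_force: 41.9
```

```bash
python3 - <<'E'
from h import *
import cv2
go([.5389,.0042,.057],-.246)
t=robot.get_image("top");s=robot.get_image("scene")
cv2.imwrite("pics/scene5.png",s[:,:,::-1])
z=lambda im,x,y,w,h,f:cv2.resize(im[y:y+h,x:x+w],None,fx=f,fy=f,interpolation=cv2.INTER_CUBIC)
cv2.imwrite("pics/a5.png",np.vstack([z(s,220,190,100,75,6),np.hstack([z(t,250,160,100,75,3),z(s,220,190,100,75,3)])])[:600,:,::-1])
F=6;x,y,w,h=255,195,50,60
c=cv2.resize(s[y:y+h,x:x+w],None,fx=F,fy=F,interpolation=cv2.INTER_CUBIC);H=cv2.cvtColor(c,cv2.COLOR_RGB2HSV)
m=cv2.inRange(H,(12,90,60),(32,255,255))
for q in cv2.findContours(m,0,2)[0]:
    if cv2.contourArea(q)>300:
        r=cv2.minAreaRect(q);b=cv2.boundingRect(q);print(np.array(r[0])/F+[x-.4,y-.4],np.array(r[1])/F,r[2],np.array(b)/F+[x,y,0,0])
E
```

```text
t 8.65 tcp [0.5398 0.0049 0.1075] w 0.0429 gf 41.935962438583374 ft [-0.  -0.1 -2.4]
lin units [-0.02 -0.02  1.26]
rz units 0.0023974018576844447
[286.53743642 227.89281871] [7.74731255 3.51310126] 3.1798300743103027 [283.         226.33333333   8.           3.66666667]
```

View pics/a5.png

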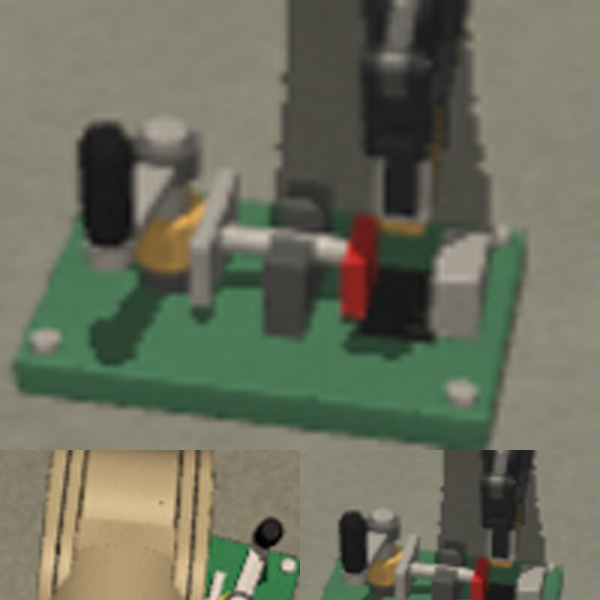

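The scene crop shows the padlock's lower end at crop (383–427, 230), hanging between the red jaw's inner edge at (368,258) and the fixed jaw's edge at (433,275). I'll check the cross-offset in this view.

```bash
python3 - <<'E'
from h import *
ey=np.array([.2439,.9698]);ex=np.array([.9698,-.2439]);n=np.array([.5389,.0042])
P=lambda o,a,b,z:(proj("scene",[*(o+a*ex+b*ey),z])-[220,190])*6
print("jaw front inner top",P(n,.018,-.014,.052),"bot",P(n,.018,-.014,.024))
print("fixed front inner top",P(n,.018,.014,.052),"bot",P(n,.018,.014,.024))
t=np.array([.5398,.0049])
for b in(-.01,.01):print("lock near bottom",b,P(t,.022,b,.0755))
print("lock far-right bottom/top",P(t,-.022,.01,.0755),P(t,-.022,.01,.1135))
print("per mm ey",P(t,.022,.001,.0755)-P(t,.022,0,.0755))
import cv2
s=cv2.imread("pics/scene5.png")
print(cv2.cvtColor(s,cv2.COLOR_BGR2HSV)[205:231,282:296].transpose(2,0,1)[1][::3])
E
```

```text
jaw front inner top [365.334414   273.34537466] bot [363.90000172 326.2210922 ]
fixed front inner top [432.10027559 281.42088931] bot [429.71882112 334.3508626 ]
lock near bottom -0.01 [376.47547003 235.94023473]
lock near bottom 0.01 [424.92907897 241.71010947]
lock far-right bottom/top [440.50883732 180.05118891] [443.95475175 105.12648   ]
per mm ey [2.42296042 0.28852708]
[[  7  18  23  13  13  10   8   8   8   7   6  11  16  23]
 [  8   8   8   8   0   8  15   8   8   8  47  99  25  27]
 [  0   8   9   9  18   9   9  15   8   8  43  91  24  31]
 [  8   7   7   7   7   7   7   8   7  42 107 107  23  30]
 [ 27  27  10   7   8   8  15  19  26  35  92  53  31  27]
 [ 28  24   0   8   8  15  15  22  24  31  64  47  31  31]
 [ 30  24   8   8   8   8   8  21  28  30  37  27  27  28]
 [143  91  60  62  51  24  24  26  32  47  31  31  34  30]
 [164  70  75  75  79  78  79  83  73  89  91  45  25  25]]
```

It agrees within about 0.5 mm. Lowering to the pad.

Call:
{"name": "step_arm", "arguments": {
  "increments": [
    {"linear": [-0.02, -0.02, 0.4], "angular": [0, 0, 0]},
    {"linear": [0, 0, 0.4], "angular": [0, 0, 0]},
    {"linear": [0, 0, 0.3], "angular": [0, 0, 0]},
    {"linear": [0, 0, 0.1], "angular": [0, 0, 0]},
    {"linear": [0, 0, 0.05], "angular": [0, 0, 0]},
    {"linear": [0, 0, 0], "angular": [0, 0, 0]},
    {"linear": [0, 0, 0], "angular": [0, 0, 0]}
  ]
}}

```text
time: 9.62
tcp_pos: [0.5386, 0.0043, 0.0569]
tool_rot: [3.141, -0.0, 1.325]
ft_force: [0.4, 0.1, -3.0]
grip_width: 0.0433
gripper_force: 42.1
```

Call:
{"name": "step_arm", "arguments": {
  "increments": [
    {"linear": [0, 0, 0.025], "angular": [0, 0, 0]},
    {"linear": [0, 0, 0], "angular": [0, 0, 0]},
    {"linear": [0, 0, 0], "angular": [0, 0, 0]}
  ]
}}

```text
time: 10.0
tcp_pos: [0.5386, 0.0044, 0.0561]
tool_rot: [3.141, -0.001, 1.325]
ft_force: [-3.9, 0.3, 5.9]
grip_width: 0.0435
gripper_force: 43.0
```

Contact with the pad; releasing.

Call:
{"name": "step_arm", "arguments": {
  "increments": [
    {"linear": [0, 0, 0], "angular": [0, 0, 0]},
    {"linear": [0, 0, 0], "angular": [0, 0, 0]},
    {"linear": [0, 0, 0], "angular": [0, 0, 0]},
    {"linear": [0, 0, 0], "angular": [0, 0, 0]},
    {"linear": [0, 0, -0.5], "angular": [0, 0, 0]},
    {"linear": [0, 0, -1], "angular": [0, 0, 0]},
    {"linear": [0, 0, -1], "angular": [0, 0, 0]},
    {"linear": [0, 0, -1], "angular": [0, 0, 0]},
    {"linear": [0, 0, -0.5], "angular": [0, 0, 0]},
    {"linear": [0, 0, 0], "angular": [0, 0, 0]},
    {"linear": [0, 0, 0], "angular": [0, 0, 0]}
  ],
  "gripper": 62
}}

```text
time: 11.38
tcp_pos: [0.5379, 0.0044, 0.2145]
tool_rot: [-3.14, 0.0, 1.325]
ft_force: [-0.3, 0.1, -0.1]
grip_width: 0.0623
gripper_force: 0.0
```

```bash
python3 - <<'E'
from h import *
import cv2
cam=np.array([.5154,-.0956])
go([*cam,.2])
s=robot.get_image("scene");t=robot.get_image("top")
cv2.imwrite("pics/top6.png",t[:,:,::-1])
z=lambda im,x,y,w,h,f:cv2.resize(im[y:y+h,x:x+w],None,fx=f,fy=f,interpolation=cv2.INTER_CUBIC)
cv2.imwrite("pics/a6.png",np.hstack([z(s,220,190,100,80,4),z(t,265,165,95,80,4)])[:,:,::-1])
E
```

```text
t 11.375 tcp [0.5379 0.0044 0.2145] w 0.0623 gf 0.0 ft [-0.3  0.1 -0.1]
lin units [-2.56  0.06  0.36]
```

View pics/a6.png

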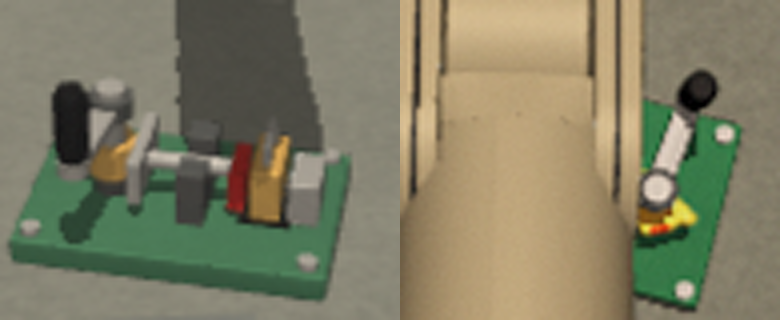

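The padlock stands upright between the jaws (scene crop 268,185), and the knob is still near its start at top crop (697,89). Next I'll triangulate the knob and hub.

```bash
python3 - <<'E'
from h import *
import cv2
t=cv2.imread("pics/top6.png");s=cv2.imread("pics/scene0.png")
F=6
def dark(im,x,y,w,h,v):
    c=cv2.resize(im[y:y+h,x:x+w],None,fx=F,fy=F,interpolation=cv2.INTER_CUBIC)
    m=(c.max(2)<v).astype(np.uint8);q=max(cv2.findContours(m,0,2)[0],key=cv2.contourArea)
    r=cv2.minAreaRect(q);return np.array(r[0])/F+[x-.4,y-.4],np.array(r[1])/F,r[2]
a=dark(t,328,176,22,20,55);b=dark(s,230,205,13,30,48);print(a,b)
# silhouette centre = centre of grip at z .114
print("knob top@.114",plane("top",a[0],.114),"scene@.114",plane("scene",b[0],.114),two(a[0],b[0]))
print("hub",two((329.1,211.8),(247.3,211.6)),plane("top",(329.1,211.8),.092),plane("scene",(247.3,211.6),.092))
E
```

```text
(array([338.93333588, 187.6       ]), array([ 8.0138766, 10.3708992]), 45.0) (array([237.76666667, 220.6       ]), array([19.66666667,  9.33333333]), 90.0)
knob top@.114 [ 0.57441285 -0.11834899  0.114     ] scene@.114 [ 0.57059805 -0.1184484   0.114     ] (array([ 0.57408262, -0.11820756,  0.11647059]), np.float64(0.00029154545354634505))
hub (array([ 0.51362175, -0.09521372,  0.0998956 ]), np.float64(0.0006631767456879978)) [ 0.51426436 -0.0956357   0.092     ] [ 0.50203822 -0.09554815  0.092     ]
```

Call:
{"name": "step_arm", "arguments": {
  "increments": [
    {"linear": [-0.69, 0.4, 0], "angular": [0, 0, 0]},
    {"linear": [-0.69, 0.4, 0], "angular": [0, 0, 0]},
    {"linear": [-0.69, 0.4, 0], "angular": [0, 0, 0]},
    {"linear": [-0.69, 0.4, 0], "angular": [0, 0, 0]},
    {"linear": [0, 0, 0], "angular": [0, 0, 0]},
    {"linear": [0, 0, 0.8], "angular": [0, 0, 0]},
    {"linear": [0, 0, 0.8], "angular": [0, 0, 0]},
    {"linear": [0, 0, 0.74], "angular": [0, 0, 0]},
    {"linear": [0, 0, 0], "angular": [0, 0, 0]},
    {"linear": [0, 0, 0], "angular": [0, 0, 0]}
  ],
  "gripper": 52
}}

```text
time: 12.72
tcp_pos: [0.5739, -0.1181, 0.1227]
tool_rot: [3.141, -0.0, 1.325]
ft_force: [0.9, 0.1, 1.0]
grip_width: 0.0519
gripper_force: 0.0
```

Call:
{"name": "step_arm", "arguments": {
  "increments": [
    {"linear": [0, 0, 0], "angular": [0, 0, 0]},
    {"linear": [0, 0, 0], "angular": [0, 0, 0]},
    {"linear": [0, 0, 0], "angular": [0, 0, 0]},
    {"linear": [0, 0, 0], "angular": [0, 0, 0]},
    {"linear": [0, 0, 0], "angular": [0, 0, 0]},
    {"linear": [0, 0, 0], "angular": [0, 0, 0]},
    {"linear": [0, 0, 0], "angular": [0, 0, 0]}
  ],
  "gripper": 15,
  "squeeze": 25
}}

```text
time: 13.6
tcp_pos: [0.5736, -0.1182, 0.123]
tool_rot: [3.141, -0.001, 1.325]
ft_force: [-4.2, 2.0, 8.2]
grip_width: 0.0215
gripper_force: 24.2
```

```bash
python3 - <<'E'
import numpy as np
th=.13+.1*np.arange(30);p=np.round(np.c_[-np.sin(th),np.cos(th)]*1.625,2)
for a,d in zip(th[1:],np.diff(p,axis=0).round(2)):print(round(a,2),d.tolist(),end="; ")
E
```

```text
0.23 [-0.16, -0.03]; 0.33 [-0.16, -0.04]; 0.43 [-0.15, -0.06]; 0.53 [-0.14, -0.08]; 0.63 [-0.14, -0.09]; 0.73 [-0.12, -0.1]; 0.83 [-0.12, -0.11]; 0.93 [-0.1, -0.13]; 1.03 [-0.09, -0.13]; 1.13 [-0.08, -0.15]; 1.23 [-0.06, -0.15]; 1.33 [-0.05, -0.15]; 1.43 [-0.03, -0.16]; 1.53 [-0.01, -0.16]; 1.63 [0.0, -0.17]; 1.73 [0.02, -0.16]; 1.83 [0.03, -0.16]; 1.93 [0.05, -0.15]; 2.03 [0.06, -0.15]; 2.13 [0.08, -0.14]; 2.23 [0.1, -0.14]; 2.33 [0.1, -0.12]; 2.43 [0.12, -0.11]; 2.53 [0.13, -0.1]; 2.63 [0.13, -0.09]; 2.73 [0.15, -0.07]; 2.83 [0.15, -0.06]; 2.93 [0.16, -0.04]; 3.03 [0.16, -0.02];
```

Call:
{"name": "step_arm", "arguments": {
  "increments": [
    {"linear": [-0.16, -0.03, 0], "angular": [0, 0, 0]},
    {"linear": [-0.16, -0.04, 0], "angular": [0, 0, 0]},
    {"linear": [-0.15, -0.06, 0], "angular": [0, 0, 0]},
    {"linear": [-0.14, -0.08, 0], "angular": [0, 0, 0]},
    {"linear": [0, 0, 0], "angular": [0, 0, 0]}
  ]
}}

```text
time: 14.22
tcp_pos: [0.5595, -0.1401, 0.123]
tool_rot: [3.141, -0.001, 1.324]
ft_force: [-2.1, 2.3, 5.9]
grip_width: 0.0209
gripper_force: 24.5
```

Call:
{"name": "step_arm", "arguments": {
  "increments": [
    {"linear": [-0.14, -0.09, 0], "angular": [0, 0, 0]},
    {"linear": [-0.12, -0.1, 0], "angular": [0, 0, 0]},
    {"linear": [0, 0, 0], "angular": [0, 0, 0]}
  ]
}}

```text
time: 14.6
tcp_pos: [0.5496, -0.1485, 0.123]
tool_rot: [3.141, -0.001, 1.324]
ft_force: [-2.5, 1.5, 7.5]
grip_width: 0.0215
gripper_force: 24.7
```

Call:
{"name": "step_arm", "arguments": {
  "increments": [
    {"linear": [-0.12, -0.11, 0], "angular": [0, 0, 0]},
    {"linear": [-0.1, -0.13, 0], "angular": [0, 0, 0]},
    {"linear": [0, 0, 0], "angular": [0, 0, 0]}
  ]
}}

```text
time: 14.98
tcp_pos: [0.54, -0.1538, 0.1231]
tool_rot: [3.137, -0.002, 1.325]
ft_force: [7.5, 2.5, -0.7]
grip_width: 0.0212
gripper_force: 24.8
```

Load onset is between 0.73 and 0.93 rad, about 8 N pushing back. The flat should then lie at about 2.1–2.3, which agrees with the red mark.

Call:
{"name": "step_arm", "arguments": {
  "increments": [
    {"linear": [-0.09, -0.13, 0], "angular": [0, 0, 0]},
    {"linear": [-0.08, -0.15, 0], "angular": [0, 0, 0]},
    {"linear": [-0.06, -0.15, 0], "angular": [0, 0, 0]},
    {"linear": [0, 0, 0], "angular": [0, 0, 0]}
  ]
}}

```text
time: 15.48
tcp_pos: [0.5209, -0.1593, 0.1231]
tool_rot: [3.137, -0.001, 1.325]
ft_force: [5.9, -0.5, -1.9]
grip_width: 0.0211
gripper_force: 25.0
```

Call:
{"name": "step_arm", "arguments": {
  "increments": [
    {"linear": [-0.05, -0.15, 0], "angular": [0, 0, 0]},
    {"linear": [-0.03, -0.16, 0], "angular": [0, 0, 0]},
    {"linear": [0, 0, 0], "angular": [0, 0, 0]}
  ]
}}

```text
time: 15.85
tcp_pos: [0.5078, -0.1597, 0.1231]
tool_rot: [3.137, -0.0, 1.325]
ft_force: [5.6, -1.1, -0.5]
grip_width: 0.0212
gripper_force: 25.2
```

Call:
{"name": "step_arm", "arguments": {
  "increments": [
    {"linear": [-0.01, -0.16, 0], "angular": [0, 0, 0]},
    {"linear": [0, 0, 0], "angular": [0, 0, 0]}
  ]
}}

```text
time: 16.1
tcp_pos: [0.5013, -0.1589, 0.1231]
tool_rot: [3.137, -0.0, 1.324]
ft_force: [5.6, -2.9, 0.6]
grip_width: 0.0214
gripper_force: 25.2
```

Call:
{"name": "step_arm", "arguments": {
  "increments": [
    {"linear": [0, -0.17, 0], "angular": [0, 0, 0]},
    {"linear": [0, 0, 0], "angular": [0, 0, 0]}
  ]
}}

```text
time: 16.35
tcp_pos: [0.4944, -0.1573, 0.123]
tool_rot: [3.138, 0.0, 1.324]
ft_force: [3.0, -3.6, 2.7]
grip_width: 0.0213
gripper_force: 25.5
```

```bash
cat >> h.py <<'E'
def crank():
    s=robot.state();ey=np.array([.2439,.9698]);ex=np.array([.9698,-.2439])
    d=s["tcp_pos"][:2]-np.array([.5135,-.0945]);f=s["ft_force"][:2]
    th=np.arctan2(-d@ey,d@ex)%(2*np.pi);tg=-np.sin(th)*ex-np.cos(th)*ey
    print("t",s["time"],"th",round(th,3),"R",round(np.linalg.norm(d),4),"tang",round(f@tg,2),"rad",round(f@d/np.linalg.norm(d),2),"w",s["grip_width"])
E
python3 -c "
from h import *
crank()"
```

```text
t 16.35 th 1.619 R 0.0656 tang -3.91 rad 2.55 w 0.021267298910806975
```

Load is easing: −3.9 N at θ = 1.62. Continuing in single 0.1 rad steps.

Call:
{"name": "step_arm", "arguments": {
  "increments": [
    {"linear": [0.02, -0.16, 0], "angular": [0, 0, 0]},
    {"linear": [0, 0, 0], "angular": [0, 0, 0]}
  ]
}}

```text
time: 16.6
tcp_pos: [0.488, -0.155, 0.1229]
tool_rot: [3.139, 0.0, 1.324]
ft_force: [0.2, -4.1, 6.4]
grip_width: 0.021
gripper_force: 25.8
```

```bash
python3 -c "
from h import *
crank()"
```

```text
t 16.6 th 1.724 R 0.0656 tang -1.74 rad 3.68 w 0.020984715718603723
```

Call:
{"name": "step_arm", "arguments": {
  "increments": [
    {"linear": [0.03, -0.16, 0], "angular": [0, 0, 0]},
    {"linear": [0, 0, 0], "angular": [0, 0, 0]}
  ]
}}

```text
time: 16.85
tcp_pos: [0.4818, -0.1521, 0.1229]
tool_rot: [3.14, -0.0, 1.324]
ft_force: [-1.8, -2.1, 9.6]
grip_width: 0.0214
gripper_force: 26.1
```

```bash
python3 -c "
from h import *
crank()"
```

```text
t 16.85 th 1.828 R 0.0657 tang 0.58 rad 2.7 w 0.02140588857076519
```

Call:
{"name": "step_arm", "arguments": {
  "increments": [
    {"linear": [0.05, -0.15, 0], "angular": [0, 0, 0]},
    {"linear": [0, 0, 0], "angular": [0, 0, 0]}
  ]
}}

```text
time: 17.1
tcp_pos: [0.4761, -0.1486, 0.1228]
tool_rot: [3.141, -0.0, 1.324]
ft_force: [-5.3, -2.1, 11.2]
grip_width: 0.0212
gripper_force: 26.3
```

```bash
python3 -c "
from h import *
crank()"
```

```text
t 17.1 th 1.93 R 0.0657 tang 3.19 rad 4.79 w 0.021241796955789656
```

Sign change near 1.80, so the flat should be at about 2.1–2.15.

Call:
{"name": "step_arm", "arguments": {
  "increments": [
    {"linear": [0.06, -0.15, 0], "angular": [0, 0, 0]},
    {"linear": [0, 0, 0], "angular": [0, 0, 0]}
  ]
}}

```text
time: 17.35
tcp_pos: [0.4707, -0.1444, 0.1228]
tool_rot: [-3.141, -0.001, 1.324]
ft_force: [-5.6, -0.0, 14.8]
grip_width: 0.0213
gripper_force: 26.6
```

```bash
python3 -c "
from h import *
crank()"
```

```text
t 17.35 th 2.034 R 0.0658 tang 4.23 rad 3.69 w 0.02126857043406513
```

Call:
{"name": "step_arm", "arguments": {
  "increments": [
    {"linear": [0.04, -0.07, 0], "angular": [0, 0, 0]},
    {"linear": [0, 0, 0], "angular": [0, 0, 0]}
  ]
}}

```text
time: 17.6
tcp_pos: [0.4682, -0.1422, 0.1228]
tool_rot: [-3.141, -0.001, 1.324]
ft_force: [-5.8, 0.2, 16.8]
grip_width: 0.0212
gripper_force: 26.7
```

```bash
python3 -c "
from h import *
crank()"
```

```text
t 17.6 th 2.084 R 0.0658 tang 4.35 rad 3.8 w 0.021231844414067676
```

Call:
{"name": "step_arm", "arguments": {
  "increments": [
    {"linear": [0.024, -0.042, 0], "angular": [0, 0, 0]},
    {"linear": [0, 0, 0], "angular": [0, 0, 0]}
  ]
}}

```text
time: 17.85
tcp_pos: [0.4669, -0.1409, 0.1228]
tool_rot: [-3.141, -0.001, 1.324]
ft_force: [-6.0, -0.1, 14.8]
grip_width: 0.0214
gripper_force: 26.6
```

```bash
python3 -c "
from h import *
crank()"
```

```text
t 17.85 th 2.112 R 0.0658 tang 4.16 rad 4.31 w 0.02135716275220394
```

Call:
{"name": "step_arm", "arguments": {
  "increments": [
    {"linear": [0.024, -0.042, 0], "angular": [0, 0, 0]},
    {"linear": [0, 0, 0], "angular": [0, 0, 0]}
  ]
}}

```text
time: 18.1
tcp_pos: [0.4659, -0.1398, 0.1228]
tool_rot: [3.141, -0.0, 1.324]
ft_force: [-4.0, -1.9, 13.4]
grip_width: 0.0216
gripper_force: 26.4
```

```bash
python3 -c "
from h import *
crank()"
```

```text
t 18.1 th 2.135 R 0.0658 tang 1.33 rad 4.2 w 0.021563261882940814
```

The pull collapsed to 1.3 N at θ = 2.135, so the follower is settling on the flat. Letting go and rising.

Call:
{"name": "step_arm", "arguments": {
  "increments": [
    {"linear": [0, 0, 0], "angular": [0, 0, 0]},
    {"linear": [0, 0, 0], "angular": [0, 0, 0]},
    {"linear": [0, 0, 0], "angular": [0, 0, 0]},
    {"linear": [0, 0, 0], "angular": [0, 0, 0]},
    {"linear": [0, 0, -0.5], "angular": [0, 0, 0]},
    {"linear": [0, 0, -1], "angular": [0, 0, 0]},
    {"linear": [0, 0, -1], "angular": [0, 0, 0]},
    {"linear": [-1, 0, -0.5], "angular": [0, 0, 0]},
    {"linear": [-1, 0, 0], "angular": [0, 0, 0]},
    {"linear": [-1, 0, 0], "angular": [0, 0, 0]},
    {"linear": [-1, 0, 0], "angular": [0, 0, 0]},
    {"linear": [0, 0, 0], "angular": [0, 0, 0]}
  ],
  "gripper": 50
}}

```text
time: 19.6
tcp_pos: [0.4252, -0.2974, 0.2419]
tool_rot: [-3.141, 0.001, 1.319]
ft_force: [-0.2, -0.3, -0.6]
grip_width: 0.0498
gripper_force: 0.0
```

```bash
python3 - <<'E'
from h import *
import cv2
print(robot.state()["ft_force"],robot.state()["time"])
s=robot.get_image("scene");t=robot.get_image("top")
z=lambda im,x,y,w,h,f:cv2.resize(im[y:y+h,x:x+w],None,fx=f,fy=f,interpolation=cv2.INTER_CUBIC)
cv2.imwrite("pics/a7.png",np.hstack([z(s,220,190,100,80,4),z(t,265,165,95,80,4)])[:,:,::-1])
ey=np.array([.2439,.9698]);ex=np.array([.9698,-.2439]);c=np.array([.5135,-.0945])
for th in(1.9,2.15,2.4):print(th,(proj("top",[*(c+.065*(np.cos(th)*ex-np.sin(th)*ey)),.139])-[265,165])*4+[400,0])
E
```

```text
[-0.15480717 -0.29579185 -0.57738492] 19.6
1.9 [750.03944793 240.51219639]
2.15 [733.12894808 260.4113602 ]
2.4 [711.74279683 275.47630612]
```

View pics/a7.png

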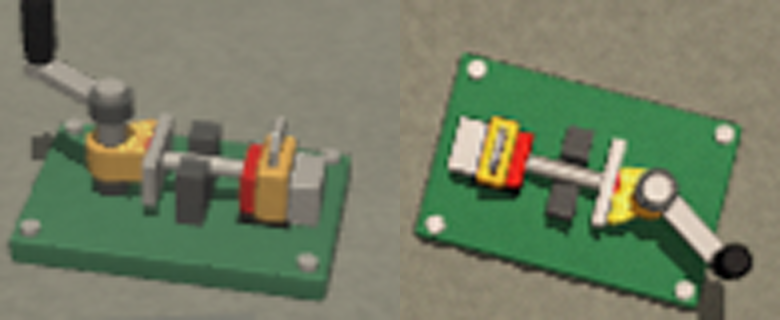

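The knob is at top crop (733,260), θ ≈ 2.15. The flat's red mark lies against the follower, and the red jaw holds the upright padlock at (498,152). Handing in.

```bash
python3 -c "
from cell import robot
print(robot.close_job())"
```

```text
the job is handed in; nothing more can be done
None
```

I stood the brass padlock on the pad between the jaws, cranked the vice to about 2.15 rad, where the follower lies on the cam's flat, let go with the lock held upright, and handed the job in at about 20 s; no verdict came back.

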